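# Clear the cap box and try its flap

### The arm

A 7-joint arm with a two-finger parallel gripper is mounted at the origin on the work surface. World frame = base frame: x ahead of the robot, y to its left, z up, the work surface at z = 0. Lengths are in m, angles in rad, forces in N, time in s.
With the tool pointing down it reaches from about 0.4 to 0.85 m from the base axis. Payload 4.5 kg.
Tool frame: the origin (TCP) lies at the very end of the fingers, on their centre line; the grasp point (between the pads) lies 19 mm behind it; z points along the fingers, y is the line along which they close (so a half turn about z gives the same grasp; the last joint's range is limited). The gripper opens to 88 mm and grips with 3 to 60 N. Pads are 18 mm wide; open, the fingers measure 123 mm over their backs; the gripper's body (75 mm by 187 mm) begins 45 mm behind the grasp point.
Start: joints at [-1.128, 0.689, -0.195, 1.565, 0.157, 0.902, -0.215], TCP at [0.248, 0.574, 0.239] pointing down, gripper open.
Joint ranges: [-3.01, 3.01], [-0.46, 2.08], [-1.47, 1.51], [0.13, 2.56], [-1, 4.14], [0.04, 2.09], [-2.66, 2.66]. Speed limits (rad/s): [2.57, 2.57, 3.14, 3.14, 3.14, 3.14, 3.14].

### API

Orientations are given as a unit quaternion [x, y, z, w].
In Python, from plant import r gives the robot as it stands. The module is installed in compiled form; this text tells all that it offers.
- The arm moves only by the shell command python3 -m pendant 'ROWS' [FORCE]. ROWS is JSON, one flat list of numbers, 7 for each row, row after row: the opening, from 0 (shut) to 1 (fully open), then the shift along the tool's x, y, z scaled (see below), then the turn, a rotation vector about the tool's x, y, z scaled (see below). A call has 1 to 12 rows; each row is the pose to reach, as a shift and turn from the pose commanded when the call began, along the tool's axes at that moment; what a row does not reach only later rows make up. The controller multiplies each number of a shift by 0.15 m and each number of a turn by pi/2 rad. A row lasts 1/10 s, in which the tool goes at most 50 mm and 8.59 degrees, less where a joint would pass 70% of its speed; a pose out of reach is approached as far as the arm can. A call with a number of a shift or a turn outside -1 to 1 is refused whole. A call with a gripper value outside its range is refused whole. The fingers move at their own pace and stop on an object; FORCE is the grip in N (left out, the last holds). Time passes only in rows, so rows that repeat a pose let the fingers close. It gives the time, the measured TCP pose, the force, the opening and the grip force at its end, in the units of the state.
- r.get_state(): the state, without advancing time (a new reading comes with each control period).
- r.snapshot(name): name is "scene" or "top"; returns a dict with "img" (400x640x3 uint8, red, green, blue), "mtx" (3x3 intrinsics, pixels), "k1" (the pictures are not rectified: a ray, as slopes to the right and down, at radius r is drawn at 1 + k1 r^2 times it, then the intrinsics apply), "cam_to_world" (4x4, takes a point from camera to world coordinates). Camera axes: x right, y up, looking along -z (the intrinsics and any distortion apply to the point x, -y, -z); pixel columns grow to the right and rows downward; lengths in m; the calibration is good to about 2 mm. A picture is of the moment at which its call begins. There is no depth.
- r.finish_job(): hands the job in; it is judged then, once.
The state is a dict: "clock": time; "q": joint angles; "qd": joint speeds; "joint_torque": joint torques, N m; "tool_pos": TCP position; "eef_rot": TCP orientation; "contact_force": force on the tool from outside, world axes, zero at the start; "moment": the same for the moment, N m; "opening": opening from 0.0 (shut) to 1.0 (fully open); "finger_force": force on a finger pad.
Only numpy, scipy, OpenCV 4.12 (cv2) and the standard library are available. Lean on these libraries where they do the work, as an engineer would, in place of code of your own. Each camera call takes 0.05 s, during which the arm holds its last target. There are 200 camera calls.

### The job

A thin glass dasher bottle has been left standing in front of the green cap box: pick it up gently, never gripping it harder than 15 newtons, and set it down softly, upright and wholly on the rubber bar mat beside the other bottle, without knocking that one. Then, with the bottle out of the way and nothing in the gripper, try the cap box's red spring flap: push it in by about 30 degrees with no more than 15 newtons, and let it come back slowly with the finger until it is shut, so that it never snaps. Leave the other bottle, the tankard and the opener where they are.

Things in the scene. Friction and masses are not known exactly. Their poses are not given: they have to be found in the camera images.
- bottle: bottle to move: amber glass, paper band, standing in front of the cap box. Origin: centre of its underside, z up. Body 60 mm across up to 85 mm, shoulder narrowing to a straight neck 28 mm across from 108 to 150 mm, steel spout to 168 mm (look only). 0.2 to 0.33 kg. Thin glass: grip with 15 N or less (both fingers' forces added: 40 N at the very most), 40 N on landing
- partner: an identical bottle that already stands on one half of the mat; leave it. Origin at the centre of its underside
- mat: square rubber bar mat, fixed, 200 x 200 mm, 8 mm thick, black with grey ribs. Origin at the centre of its underside, x and y along its sides, z up. It lies to the left or the right of the cap box, nearer the robot
- capbox: green steel box, fixed, 130 mm deep (x), 160 wide (y), 140 high, on a dark wood backboard 220 wide, 160 high. Origin: centre of the box's underside; front faces its own -x, to the robot. Front wall 80 mm high at x = -65; from there it slopes up at 30 degrees to a ledge from x = 31, z = 140. Hollow below the flap. At most 15 N on box or flap
- flap (a joint): angle of the red flap: 0 shut (lying in the slope), grows as it is pushed down into the box, stop at 0.9 rad. A spring shuts it: about 2 N at the press point to start, 5 N at 0.5 rad
- flap_hinge (a point): middle of the flap's hinge line, which runs along the box's y at its x = 30 mm, z = 135 mm: the upper edge of the flap. The flap is a plate 100 mm long down the slope, 118 mm wide, 4 mm thick
- flap_press (a point): a good point to press: on the flap's upper face, mid-width, 65 mm down from the hinge; moves with the flap
- tankard: pewter tankard, 100 mm across the foot, 110 mm high, handle at its +y. Origin at the centre of its underside. On the side of the box where the mat is not; leave it
- opener: bone-handled bottle opener lying flat, 160 mm long along its x, 38 mm wide, 18 mm high. Origin mid-length on its underside. Leave it; it lies beyond the tankard

How it is judged:
On the way, in this order (a step that is already met when the one before it is completed fails the run):
1. the bottle stands released and at rest, upright and wholly on the mat (x of bottle in the frame of mat between -0.078 and 0.078 m and y of bottle in the frame of mat between -0.078 and 0.078 m and z of bottle in the frame of mat between 0.004 and 0.012 m and angle between bottle's own z axis and vertical below 0.1 rad and linear speed of bottle below 0.02 m/s and contact force between the fingers and bottle below 0.1 N), for 0.2 s.
2. the flap is pushed in by at least 0.4 rad (23 degrees) with the bottle left standing (value of joint flap above 0.4 rad and contact force between the fingers and capbox above 0.3 N and contact force between the fingers and bottle below 0.1 N).
3. the flap is back shut (value of joint flap below 0.06 rad), for 0.2 s.
At the end, for the whole second after the job is handed in: The bottle stands upright (within 0.1 rad) and at rest on the mat, its centre no more than 78 mm from the mat's centre along either side; the flap is shut (under 0.06 rad); the partner bottle has moved under 20 mm and stands upright, tankard and opener have moved under 30 mm (all of step 1 and value of joint flap below 0.06 rad and angle between partner's own z axis and vertical below 0.1 rad and distance of partner from where it was at the start of the episode below 0.02 m and distance of each of tankard, opener from where it was at the start of the episode below 0.03 m); the robot touches nothing.
It fails at once if the fingers squeeze the bottle: more than 40 N, both fingers' forces added (contact force between the fingers and bottle above 40 N).
It fails at once if the bottle meets the mat with more than 40 N, is tipped by more than 0.5 rad, or is dropped (out of the fingers, faster than 0.45 m/s: a fall of about 10 mm) (contact force between bottle and mat above 40 N or angle between bottle's own z axis and vertical above 0.5 rad or (contact force between the fingers and bottle below 0.05 N and linear speed of bottle above 0.45 m/s)).
It fails at once if cap box or flap is loaded with more than 15 N (contact force between anything else and capbox above 15 N).
It fails at once if the flap snaps back (faster than 3 rad/s) (velocity of joint flap below -3 rad/s).
It fails at once if the partner bottle is pushed 20 mm or more, or the tankard or the opener 30 mm or more (distance of partner from where it was at the start of the episode above 0.02 m or distance of any of tankard, opener from where it was at the start of the episode above 0.03 m).
It also fails if it takes over 64 s, if anything falls off the work surface, if the arm or the gripper's body presses on something with over 40 N, if the wrist force passes 120 N, or if a joint passes its speed limit or range.

## Working session

There is one attempt and no reset: what is moved stays moved. The work goes in short steps, Python scripts to look and compute and a shell command to move; the robot and the scene stay as the last step left them, time stands still between calls to the robot, and variables do not carry over. Pictures are saved under pics/ and viewed, at most 10 in all, crops included, and the job is handed in when it is done.

```bash
mkdir -p pics
cat > h.py <<'E'
import numpy as np,cv2
from plant import r
from scipy.spatial.transform import Rotation as R
def snap(n):
    s=r.snapshot(n); return s
def save(s,f,crop=None):
    im=s["img"]
    if crop: a,b,c,d=crop; im=im[b:d,a:c]; im=cv2.resize(im,None,fx=min(800/im.shape[1],600/im.shape[0]),fy=min(800/im.shape[1],600/im.shape[0]))
    cv2.imwrite("pics/"+f,cv2.cvtColor(np.ascontiguousarray(im),cv2.COLOR_RGB2BGR))
def ray(s,uv):
    K=np.array(s["mtx"]);T=np.array(s["cam_to_world"])
    p=cv2.undistortPoints(np.array([[uv]],float),K,np.array([s["k1"],0,0,0.]))[0,0]
    d=T[:3,:3]@np.array([p[0],-p[1],-1]); return T[:3,3],d
def onz(s,uv,z):
    o,d=ray(s,uv); return o+d*(z-o[2])/d[2]
def proj(s,P):
    K=np.array(s["mtx"]);T=np.array(s["cam_to_world"])
    c=(np.asarray(P,float)-T[:3,3])@T[:3,:3]; c=c*[1,-1,-1]
    return cv2.projectPoints(c.reshape(-1,1,3),np.zeros(3),np.zeros(3),K,np.array([s["k1"],0,0,0.]))[0][:,0]
def st():
    s=r.get_state(); return s
E
python3 - <<'E'
from h import *
for n in("scene","top"):
    s=snap(n); save(s,n+"0.png"); print(n,np.round(s["mtx"],1).tolist(),s["k1"],np.round(s["cam_to_world"],3).tolist())
x=st(); print({k:np.round(v,3).tolist() for k,v in x.items()})
E
```

```text
scene [[401.3, 0.0, 316.2], [0.0, 401.3, 203.2], [0.0, 0.0, 1.0]] -0.07885640835235302 [[0.118, -0.642, 0.758, 1.395], [0.993, 0.086, -0.082, -0.068], [-0.012, 0.762, 0.647, 0.819], [0.0, 0.0, 0.0, 1.0]]
top [[390.1, 0.0, 317.7], [0.0, 390.1, 195.2], [0.0, 0.0, 1.0]] -0.02102946576190583 [[-0.019, 0.996, -0.084, 0.478], [-1.0, -0.019, 0.004, 0.028], [0.003, 0.085, 0.996, 1.053], [0.0, 0.0, 0.0, 1.0]]
{'clock': 0.1, 'q': [-1.128, 0.69, -0.195, 1.566, 0.157, 0.902, -0.215], 'qd': [-0.0, -0.001, -0.0, -0.001, -0.0, 0.001, 0.001], 'joint_torque': [-0.003, -52.85, -1.271, -15.384, -0.052, 0.002, 0.0], 'tool_pos': [0.248, 0.573, 0.238], 'eef_rot': [0.203, 0.979, -0.001, -0.0], 'contact_force': [-0.68, 0.565, -0.019], 'moment': [-0.018, -0.095, -0.037], 'finger_force': 0.0, 'opening': 0.999}
```

View pics/scene0.png

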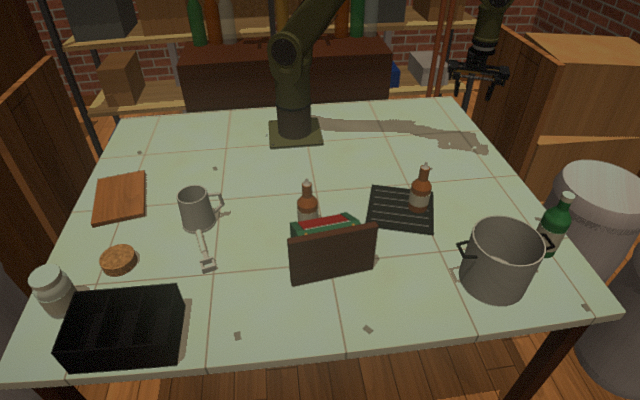

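View pics/top0.png

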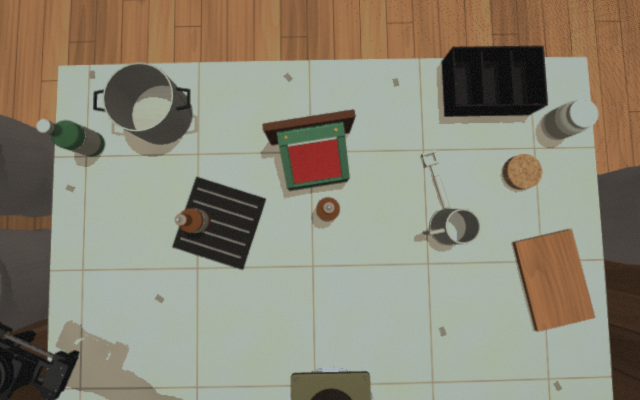

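The top view shows the bottle at about (328,209), the partner at (190,220) on the mat (corners about (198,178), (266,198), (243,269), (173,247)), the red flap at (315,162) and the tankard at (460,226). I'll measure these with masks next.

Run:
```python
from h import *
t=snap("top"); c=snap("scene")
im=cv2.cvtColor(t["img"],cv2.COLOR_RGB2HSV); H,S,V=[im[...,i].astype(int) for i in range(3)]
def box(m,roi):
    k=np.zeros(m.shape,np.uint8); a,b,cc,d=roi; k[b:d,a:cc]=m[b:d,a:cc]
    cs=max(cv2.findContours(k,0,2)[0],key=cv2.contourArea); return cs
mat=box((V<90)&(S<90),(160,165,275,280)); mr=cv2.approxPolyDP(cv2.convexHull(mat),6,True)[:,0]
print("mat",[(p.tolist(),onz(t,p,.008).round(3).tolist()) for p in mr])
red=box(((H<8)|(H>172))&(S>150),(270,120,360,200)); rr=cv2.boxPoints(cv2.minAreaRect(red)); print("red",rr.round(1).tolist())
# flap corners: lower edge z = .135-.05=.085 , upper .135
for p in rr: print(p.round(1),onz(t,p,.135).round(3),onz(t,p,.085).round(3))
gr=box((H>60)&(H<90)&(S>90),(270,110,360,200)); g=cv2.boxPoints(cv2.minAreaRect(gr)); print("green",g.round(1).tolist())
for p in g: print(onz(t,p,.14).round(3),onz(t,p,.08).round(3))
am=(H>4)&(H<20)&(S>110)
for roi in((310,190,350,225),(170,200,215,240)):
    k=box(am,roi); print("amber top",cv2.minEnclosingCircle(k))
save(t,"topz.png",(160,100,360,250)); save(c,"scz.png",(280,150,450,290))
```

```text
mat [([197, 177], [0.622, 0.349, 0.008]), ([265, 199], [0.559, 0.166, 0.008]), ([242, 268], [0.377, 0.228, 0.008]), ([173, 246], [0.438, 0.412, 0.008])]
red [[287.79998779296875, 146.89999389648438], [335.8999938964844, 139.3000030517578], [341.70001220703125, 175.5], [293.5, 183.10000610351562]]
[287.8 146.9] [0.673 0.094 0.135] [0.684 0.097 0.085]
[335.9 139.3] [ 0.689 -0.022  0.135] [ 0.701 -0.025  0.085]
[341.7 175.5] [ 0.602 -0.033  0.135] [ 0.609 -0.037  0.085]
[293.5 183.1] [0.586 0.081 0.135] [0.592 0.084 0.085]
green [[303.0, 127.0999984741211], [326.8999938964844, 124.5], [328.20001220703125, 136.1999969482422], [304.29998779296875, 138.89999389648438]]
[0.719 0.056 0.14 ] [0.735 0.058 0.08 ]
[ 0.725 -0.001  0.14 ] [ 0.741 -0.003  0.08 ]
[ 0.696 -0.003  0.14 ] [ 0.71  -0.005  0.08 ]
[0.691 0.054 0.14 ] [0.705 0.055 0.08 ]
amber top ((327.20001220703125, 208.8000030517578), 11.449116706848145)
amber top ((190.0, 220.3333282470703), 12.693053245544434)
```

View pics/topz.png

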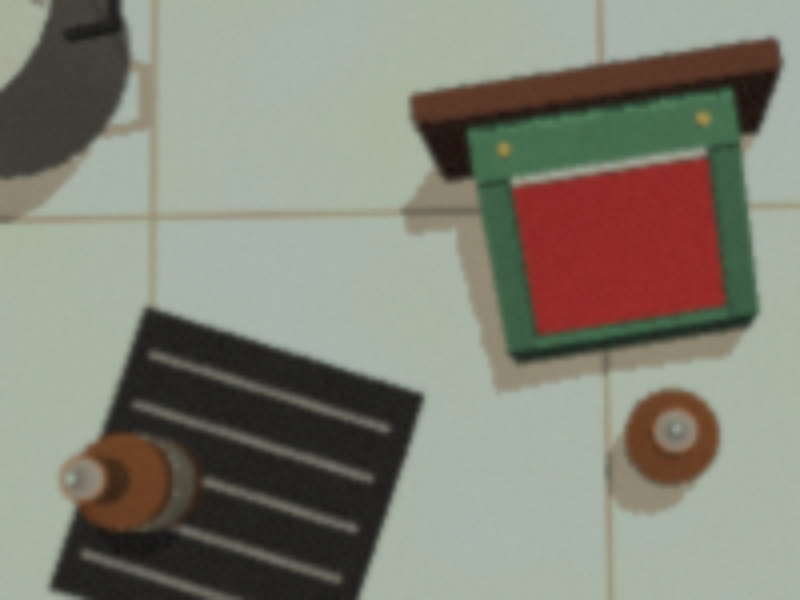

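View pics/scz.png

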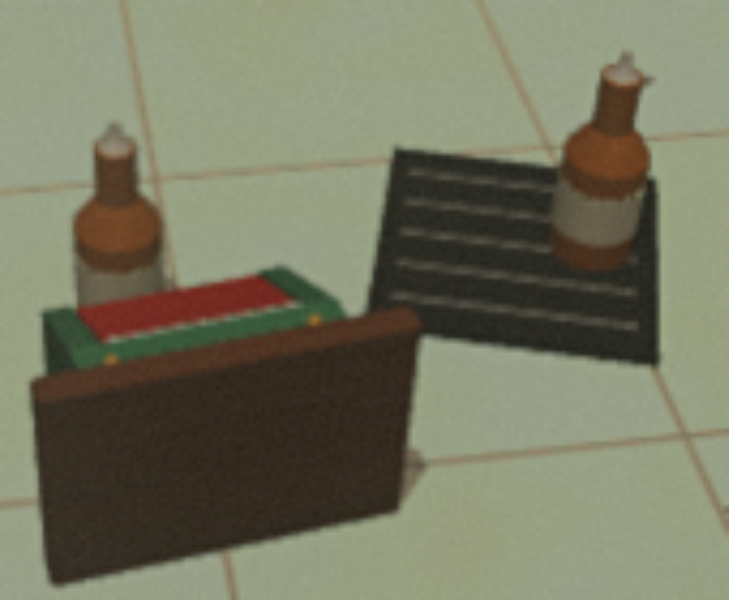

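The crops show both bottles clearly: in the top view the spout tips are at (329,207) and (178,219.5) and the body circles at (328,209.3) and (190.8,220.5). In the scene view the tips are at (306.1,179.1) and (426.2,162.4). The flap corners are sharp.

Run:
```python
from h import *
t=snap("top"); c=snap("scene")
for n,a,b,d in(("bottle",(329,207),(306.1,179.1),(328,209.3)),("partner",(178,219.5),(426.2,162.4),(190.8,220.5))):
    dz=.168 if n=="bottle" else .176
    o,v=ray(t,a);p,w=ray(c,b); L=np.linalg.lstsq(np.c_[v,-w],p-o,rcond=None)[0]
    print(n,"tip tri",((o+v*L[0]+p+w*L[1])/2).round(4),"gap",np.linalg.norm(o+v*L[0]-p-w*L[1]).round(4),"top@z",onz(t,a,dz).round(4),"sc@z",onz(c,b,dz).round(4),"body",onz(t,d,dz-.083).round(4))
cr=lambda x,y:(160+x/4,100+y/4)
ul=onz(t,cr(512,184),.135);ur=onz(t,cr(706,152),.135);lr=onz(t,cr(726,304),.085);ll=onz(t,cr(537,335),.085)
print("flap",[p.round(4).tolist() for p in(ul,ur,lr,ll)],np.linalg.norm(ul-ur),np.linalg.norm(ul-ll),np.linalg.norm(lr-ll),np.linalg.norm(ur-lr))
f=onz(t,cr(516,360),.08),onz(t,cr(756,318),.08); print("front edge",f[0].round(4),f[1].round(4),np.linalg.norm(f[0]-f[1]))
print("yaw",[np.degrees(np.arctan2(-(a-b)[0],(a-b)[1])).round(2) for a,b in((ul,ur),(ll,lr),f)])
M=np.array([onz(t,p,.008) for p in((197,177),(265.5,199),(242.5,268.5),(173,246.5))]);print("mat",M.mean(0).round(4))
print("mat yaw", np.degrees(np.arctan2(*( (M[0]-M[3])[[1,0]]))),[np.linalg.norm(M[i]-M[i-1]).round(4) for i in range(4)])
```

```text
bottle tip tri [ 0.526  -0.0007  0.1652] gap 0.0002 top@z [ 0.5258 -0.0006  0.168 ] sc@z [ 0.5297 -0.0011  0.168 ] body [ 0.5246 -0.0007  0.085 ]
partner tip tri [0.504  0.3415 0.1735] gap 0.0017 top@z [0.5037 0.3398 0.176 ] sc@z [0.5071 0.3409 0.176 ] body [0.5031 0.3376 0.093 ]
flap [[0.6753, 0.0931, 0.135], [0.6925, -0.0232, 0.135], [0.6073, -0.0362, 0.085], [0.5901, 0.0822, 0.085]] 0.11754557332823938 0.0993880407959706 0.11969236605634967 0.09963990655242475
front edge [0.5751 0.0959 0.08  ] [ 0.5988 -0.0552  0.08  ] 0.1529014820399837
yaw [np.float64(8.43), np.float64(8.29), np.float64(8.89)]
mat [0.4986 0.2881 0.008 ]
mat yaw -18.771987589146583 [np.float64(0.1958), np.float64(0.1953), np.float64(0.1938), np.float64(0.1951)]
```

Sizes check out: the flap measures 118 x 100 mm, the mat about 196 mm, and the tip height is within 3 mm. Bottle is at (0.525,-0.001), partner at (0.5035,0.339), mat centre at (0.499,0.288), and the box yaw is 8.4°. I'll place the bottle at about (0.484,0.246).

```bash
cat > go.py <<'E'
import sys,json
from h import *
# usage: go.py x y z [closing yaw deg] [tilt deg about tool x]: prints units from the measured pose
a=list(map(float,sys.argv[1:])); s=st(); Q=R.from_quat(s["eef_rot"])
d=Q.inv().apply(np.array(a[:3])-s["tool_pos"])/.15; w=np.zeros(3)
if len(a)>3:
    y=np.radians(a[3]); Y=np.array([np.cos(y),np.sin(y),0]); Z=np.array([0,0,-1.])
    T=R.from_matrix(np.c_[np.cross(Y,Z),Y,Z])
    if len(a)>4: T=T*R.from_rotvec([np.radians(a[4]),0,0]) if len(a)==5 else T*R.from_rotvec([0,0,0])
    if len(a)>5: T=R.from_rotvec(np.radians(a[5])*Y)*T
    w=(Q.inv()*T).as_rotvec()/(np.pi/2)
print("shift",d.round(3),"turn",w.round(3),"F",np.round(s["contact_force"],2),"q",np.round(s["q"],2))
E
python3 go.py .525 -.001 .239 20
```

```text
shift [-3.214e+00 -2.781e+00 -2.000e-03] turn [-0.     0.     0.518] F [ 1.38 -0.61 -0.96] q [-1.13  0.69 -0.19  1.57  0.16  0.9  -0.22]
```

```bash
python3 -m pendant '[1,-0.9,-0.78,0,0,0,0.518, 1,-0.9,-0.78,0,0,0,0.518, 1,-0.9,-0.78,0,0,0,0.518, 1,-0.9,-0.78,0,0,0,0.518, 1,-0.9,-0.78,0,0,0,0.518, 1,-0.9,-0.78,0,0,0,0.518, 1,-0.9,-0.78,0,0,0,0.518]' 12; python3 go.py .525 -.001 .239 20
```

```text
clock: 1.0
tool_pos: [0.3259, 0.4124, 0.2389]
eef_rot: [0.574, 0.819, 0.0, 0.0]
contact_force: [-0.5, -0.0, -0.1]
opening: 1.001
finger_force: 0.0
shift [-3.044e+00  3.080e-01 -1.000e-03] turn [ 0.    -0.    -0.001] F [-0.53 -0.05 -0.09] q [-1.    0.56  0.02  1.87 -0.02  0.71 -0.62]
```

```bash
A='1,-1,0.1,0,0,0,0'; python3 -m pendant '[1,-1,0.1,0,0,0,0, 1,-1,0.1,0,0,0,0, 1,-1,0.1,0,0,0,0]'; python3 -m pendant '[1,-1,0.1,0,0,0,0, 1,-1,0.1,0,0,0,0, 1,-1,0.1,0,0,0,0]';  python3 -m pendant '[1,-1,0.1,0,0,0,0, 1,-1,0.1,0,0,0,0, 1,-1,0.1,0,0,0,0, 1,-1,0.1,0,0,0,0, 1,-1,0.1,0,0,0,0]'; python3 go.py .525 -.001 .114 20
```

```text
clock: 1.3
tool_pos: [0.3912, 0.2764, 0.2387]
eef_rot: [0.572, 0.82, 0.0, 0.0]
contact_force: [0.3, 1.0, 0.8]
opening: 0.997
finger_force: 0.0
clock: 1.6
tool_pos: [0.4564, 0.1407, 0.2388]
eef_rot: [0.573, 0.82, 0.0, 0.0]
contact_force: [1.4, 0.0, -0.7]
opening: 0.997
finger_force: 0.0
clock: 2.1
tool_pos: [0.5213, 0.0051, 0.2385]
eef_rot: [0.575, 0.818, 0.0, -0.0]
contact_force: [-1.1, 0.1, 0.2]
opening: 0.997
finger_force: 0.0
shift [-0.047  0.009  0.83 ] turn [-0.    -0.    -0.002] F [-1.1   0.14  0.24] q [-0.07  0.55 -0.04  1.88  0.03  0.71  0.21]
```

```bash
python3 -m pendant '[1,-0.047,0.01,0,0,0,0, 1,-0.047,0.01,0.2,0,0,0, 1,-0.047,0.01,0.4,0,0,0, 1,-0.047,0.01,0.6,0,0,0, 1,-0.047,0.01,0.75,0,0,0, 1,-0.047,0.01,0.83,0,0,0, 1,-0.047,0.01,0.83,0,0,0, 1,-0.047,0.01,0.83,0,0,0]'; python3 go.py .525 -.001 .114 20
python3 - <<'E'
from h import *
s=snap("scene"); save(s,"d1.png",(260,130,400,235)); print(proj(s,[.525,-.001,.15]),proj(s,st()["tool_pos"]))
E
```

```text
clock: 2.9
tool_pos: [0.5253, 0.0009, 0.1148]
eef_rot: [0.573, 0.819, 0.0, 0.0]
contact_force: [0.8, -0.7, -0.3]
opening: 1.001
finger_force: 0.0
shift [-0.011 -0.006  0.005] turn [ 0.001 -0.     0.   ] F [ 0.84 -0.74 -0.27] q [-0.07  0.75 -0.03  1.98  0.06  0.41  0.21]
[[306.15690053 183.33914246]] [[307.12469827 193.33027173]]
```

View pics/d1.png

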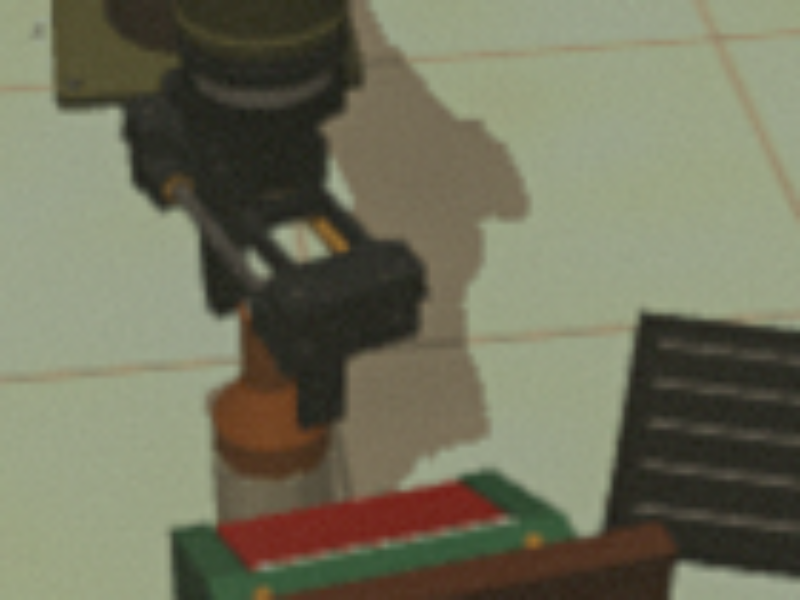

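The fingers straddle the neck at crop position (265,350). The body clears the spout and the box, so I'll close gently.

```bash
python3 -m pendant '[0.6,0,0,0,0,0,0, 0.4,0,0,0,0,0,0, 0.3,0,0,0,0,0,0, 0.2,0,0,0,0,0,0, 0.1,0,0,0,0,0,0, 0,0,0,0,0,0,0, 0,0,0,0,0,0,0, 0,0,0,0,0,0,0]' 12; python3 go.py .525 -.001 .114 20
```

```text
clock: 3.75
tool_pos: [0.5251, 0.0002, 0.1142]
eef_rot: [0.574, 0.819, 0.0, 0.0]
contact_force: [0.0, 0.2, -1.5]
opening: 0.315
finger_force: 12.0
shift [-0.007 -0.004  0.001] turn [ 0. -0. -0.] F [ 0.04  0.2  -1.47] q [-0.07  0.76 -0.03  1.98  0.06  0.41  0.2 ]
```

```bash
python3 -m pendant '[0,0,0,-0.02,0,0,0, 0,0,0,-0.05,0,0,0, 0,0,0,-0.1,0,0,0, 0,0,0,-0.16,0,0,0, 0,0,0,-0.22,0,0,0, 0,0,0,-0.28,0,0,0, 0,0,0,-0.32,0,0,0, 0,0,0,-0.34,0,0,0, 0,0,0,-0.34,0,0,0, 0,0,0,-0.34,0,0,0]'; python3 go.py .484 .2455 .165 20
```

```text
clock: 4.75
tool_pos: [0.5247, 0.0001, 0.1651]
eef_rot: [0.574, 0.819, -0.0, -0.0]
contact_force: [-1.2, -0.4, -2.5]
opening: 0.319
finger_force: 12.0
shift [1.63e+00 3.03e-01 1.00e-03] turn [-0. -0. -0.] F [-1.15 -0.38 -2.51] q [-0.06  0.67 -0.04  1.94  0.05  0.53  0.21]
```

```bash
python3 -m pendant '[0,0.03,0.005,0,0,0,0, 0,0.09,0.016,0,0,0,0, 0,0.18,0.033,0,0,0,0, 0,0.28,0.051,0,0,0,0, 0,0.38,0.07,0,0,0,0, 0,0.48,0.089,0,0,0,0, 0,0.58,0.107,0,0,0,0, 0,0.68,0.125,0,0,0,0, 0,0.78,0.144,0,0,0,0, 0,0.84,0.155,0,0,0,0, 0,0.88,0.162,0,0,0,0, 0,0.9,0.166,0,0,0,0]'; python3 go.py .484 .2455 .165 20
```

```text
clock: 5.95
tool_pos: [0.5019, 0.1363, 0.1652]
eef_rot: [0.573, 0.819, 0.0, -0.0]
contact_force: [-0.2, 0.9, -3.3]
opening: 0.314
finger_force: 12.0
shift [0.725 0.137 0.001] turn [-0. -0.  0.] F [-0.25  0.89 -3.27] q [-0.35  0.66 -0.    1.96  0.    0.52 -0.01]
```

```bash
python3 -m pendant '[0,0.03,0.006,0,0,0,0, 0,0.09,0.017,0,0,0,0, 0,0.17,0.032,0,0,0,0, 0,0.26,0.049,0,0,0,0, 0,0.35,0.066,0,0,0,0, 0,0.44,0.083,0,0,0,0, 0,0.53,0.1,0,0,0,0, 0,0.61,0.115,0,0,0,0, 0,0.67,0.126,0,0,0,0, 0,0.71,0.134,0,0,0,0, 0,0.725,0.137,0,0,0,0, 0,0.725,0.137,0,0,0,0]'; python3 go.py .484 .2455 .122 20;python3 - <<'E'
from h import *
s=snap("scene"); save(s,"d2.png",(330,110,470,215))
E
```

```text
clock: 7.15
tool_pos: [0.4844, 0.2447, 0.1652]
eef_rot: [0.574, 0.819, -0.0, 0.0]
contact_force: [-0.0, -0.2, -4.0]
opening: 0.316
finger_force: 12.0
shift [ 0.006 -0.001  0.288] turn [-0.  0. -0.] F [-0.04 -0.18 -3.96] q [-0.57  0.69  0.03  1.89 -0.03  0.56 -0.17]
```

View pics/d2.png

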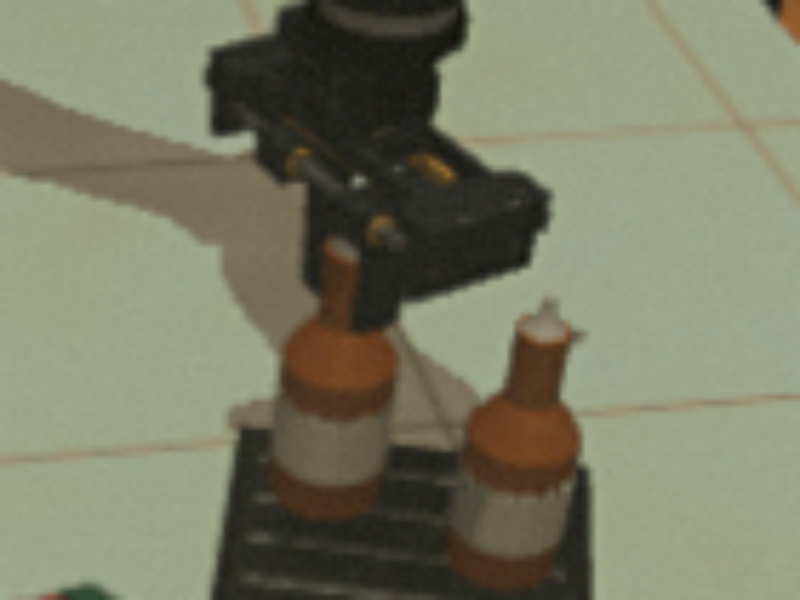

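The bottle hangs upright over the free half of the mat, clear of the partner (bottles at crop (335,410) and (515,480)). I'll lower it softly.

```bash
python3 -m pendant '[0,0,0,0.03,0,0,0, 0,0,0,0.07,0,0,0, 0,0,0,0.12,0,0,0, 0,0,0,0.17,0,0,0, 0,0,0,0.21,0,0,0, 0,0,0,0.24,0,0,0, 0,0,0,0.255,0,0,0, 0,0,0,0.26,0,0,0, 0,0,0,0.26,0,0,0, 0,0,0,0.26,0,0,0]'; python3 -m pendant '[0,0,0,0.005,0,0,0, 0,0,0,0.01,0,0,0, 0,0,0,0.015,0,0,0, 0,0,0,0.015,0,0,0]'
```

```text
clock: 8.2
tool_pos: [0.4846, 0.2449, 0.1265]
eef_rot: [0.574, 0.819, 0.0, 0.0]
contact_force: [-0.3, -0.2, -2.3]
opening: 0.315
finger_force: 12.0
clock: 8.6
tool_pos: [0.4843, 0.2447, 0.1239]
eef_rot: [0.574, 0.819, -0.0, -0.0]
contact_force: [0.5, 0.4, -2.9]
opening: 0.317
finger_force: 12.0
```

```bash
python3 -m pendant '[0,0,0,0.004,0,0,0, 0,0,0,0.008,0,0,0, 0,0,0,0.008,0,0,0, 0,0,0,0.008,0,0,0]';  python3 -m pendant '[0,0,0,0.003,0,0,0, 0,0,0,0.006,0,0,0, 0,0,0,0.006,0,0,0, 0,0,0,0.006,0,0,0]'
```

```text
clock: 9.0
tool_pos: [0.4844, 0.2447, 0.1227]
eef_rot: [0.574, 0.819, -0.0, -0.0]
contact_force: [-0.5, -0.0, -2.5]
opening: 0.32
finger_force: 12.0
clock: 9.4
tool_pos: [0.4846, 0.2449, 0.1221]
eef_rot: [0.574, 0.819, 0.0, 0.0]
contact_force: [0.3, -0.4, 0.5]
opening: 0.315
finger_force: 12.0
```

```bash
python3 -m pendant '[0,0,0,0.003,0,0,0, 0,0,0,0.003,0,0,0, 0.34,0,0,0.003,0,0,0, 0.4,0,0,0.003,0,0,0, 0.5,0,0,0.003,0,0,0, 0.6,0,0,0.003,0,0,0, 0.7,0,0,0.003,0,0,0, 0.7,0,0,0.003,0,0,0, 0.7,0,0,0.003,0,0,0]';  python3 -m pendant '[0.7,0,0,-0.03,0,0,0, 0.7,0,0,-0.1,0,0,0, 0.7,0,0,-0.2,0,0,0, 0.7,0,0,-0.3,0,0,0, 0.7,0,0,-0.45,0,0,0, 0.7,0,0,-0.6,0,0,0, 0.7,0,0,-0.75,0,0,0, 0.7,0,0,-0.85,0,0,0, 0.7,0,0,-0.85,0,0,0]'
python3 - <<'E'
from h import *
s=snap("scene"); save(s,"d3.png",(270,100,470,250))
# flap geometry in world
y=np.radians(8.4); ex=np.array([np.cos(y),np.sin(y),0]);ey=np.array([-np.sin(y),np.cos(y),0]);ez=np.array([0,0,1.])
h=np.array([(.6753+.6925)/2,(.0931-.0232)/2,.135]); low=np.array([(.6073+.5901)/2,(.0822-.0362)/2,.085])
print("hinge",h,"yaw check",low,h-.1*(ex*.866+ez*.5))
d=ex*.5-ez*.866; sl=-(ex*.866+ez*.5)
p=h+.065*sl-.002*d; print("press",p,"start",p-.03*d,"closing yaw",98.4)
E
```

```text
clock: 10.3
tool_pos: [0.4844, 0.2448, 0.1214]
eef_rot: [0.574, 0.819, 0.0, -0.0]
contact_force: [0.1, -0.4, 0.0]
opening: 0.7
finger_force: 0.0
clock: 11.2
tool_pos: [0.4857, 0.2454, 0.2517]
eef_rot: [0.574, 0.819, 0.003, 0.001]
contact_force: [0.2, 0.9, -0.0]
opening: 0.702
finger_force: 0.0
hinge [0.6839  0.03495 0.135  ] yaw check [0.5987 0.023  0.085 ] [0.59822902 0.02229921 0.085     ]
press [0.62722459 0.0265809  0.104232  ] start [0.6123855  0.02438966 0.130212  ] closing yaw 98.4
```

View pics/d3.png

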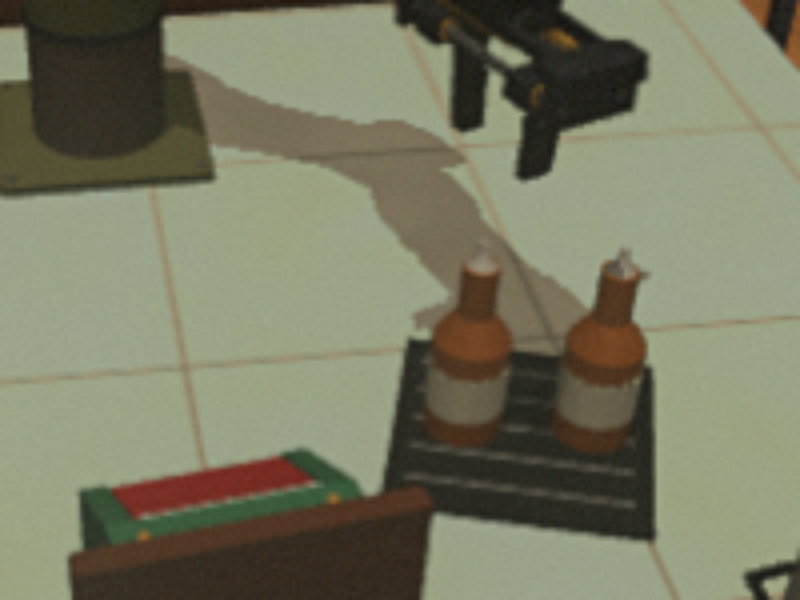

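Both bottles stand upright on the mat, with the new one at crop (467,400) clear of the partner at (600,400). Next I'll go to the flap with the gripper shut and the closing line along the box's y. Vertical works: the body clears the rim by at least 10 mm at full push.

```bash
python3 go.py .6236 .026 .25 98.4
```

```text
shift [-1.688  0.371  0.002] turn [ 0.002  0.001 -0.872] F [ 0.01 -0.34 -0.95] q [-0.58  0.56  0.04  1.81 -0.03  0.77 -0.17]
```

```bash
python3 -m pendant '[0,-0.3,0.06,0,0,0,-0.2, 0,-0.6,0.12,0,0,0,-0.4, 0,-0.9,0.2,0,0,0,-0.5, 0,-0.9,0.2,0,0,0,-0.6, 0,-0.9,0.2,0,0,0,-0.7, 0,-0.9,0.2,0,0,0,-0.8, 0,-0.9,0.2,0,0,0,-0.872, 0,-0.9,0.2,0,0,0,-0.872, 0,-0.9,0.2,0,0,0,-0.872, 0,-0.9,0.2,0,0,0,-0.872, 0,-0.9,0.2,0,0,0,-0.872]'; python3 go.py .6236 .026 .15 98.4
```

```text
clock: 12.35
tool_pos: [0.5582, 0.1278, 0.2482]
eef_rot: [-0.072, 0.997, 0.0, -0.001]
contact_force: [0.2, 0.9, -0.6]
opening: 0.004
finger_force: 0.0
shift [-0.335 -0.735  0.654] turn [ 0.    -0.001 -0.001] F [ 0.16  0.85 -0.62] q [-0.08  0.62 -0.38  1.71  0.29  0.87  1.13]
```

```bash
python3 -m pendant '[0,-0.12,-0.25,0,0,0,0, 0,-0.25,-0.5,0,0,0,0, 0,-0.335,-0.735,0,0,0,0, 0,-0.335,-0.735,0.1,0,0,0, 0,-0.335,-0.735,0.25,0,0,0, 0,-0.335,-0.735,0.4,0,0,0, 0,-0.335,-0.735,0.55,0,0,0, 0,-0.335,-0.735,0.65,0,0,0, 0,-0.335,-0.735,0.65,0,0,0, 0,-0.335,-0.735,0.65,0,0,0]'; python3 go.py .6236 .026 .107 98.4
python3 - <<'E'
from h import *
s=snap("scene"); save(s,"d4.png",(250,120,400,230))
E
```

```text
clock: 13.35
tool_pos: [0.6246, 0.0266, 0.1515]
eef_rot: [-0.073, 0.997, -0.0, -0.0]
contact_force: [0.1, -0.2, 1.0]
opening: 0.004
finger_force: 0.0
shift [ 0.007 -0.003  0.297] turn [-0. -0. -0.] F [ 0.1  -0.18  0.98] q [ 0.07  0.81 -0.34  1.64  0.36  0.76  1.28]
```

View pics/d4.png

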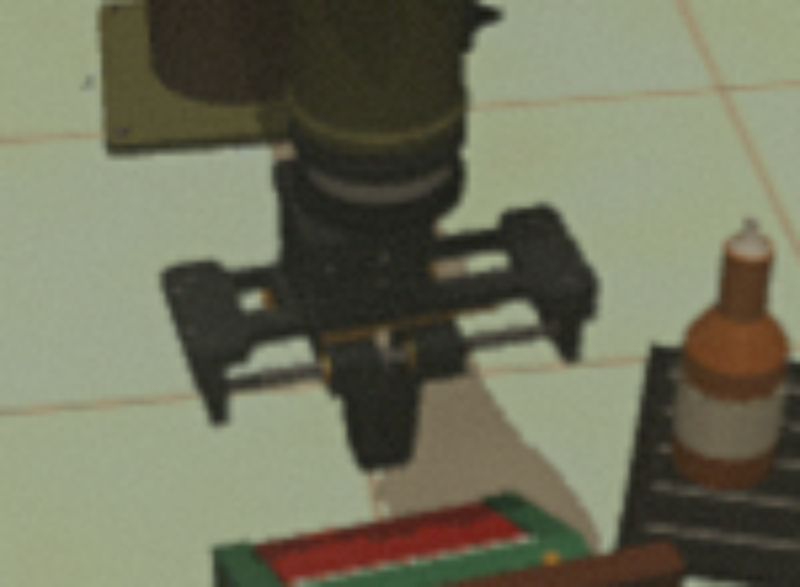

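The shut fingertip is at crop (385,465), centred over the flap. The gripper's end brackets hang down at (215,420) and (575,355), so I'll check their height before pressing.

Run:
```python
from h import *
s=snap("scene"); p=np.array(st()["tool_pos"]); ey=np.array([-.146,.989,0]);ex=np.array([.989,.146,0])
sc=800/150; 
f=lambda P:((proj(s,P)[0]-[250,120])*sc).round(0)
print("tip",f(p))
for x in(0,.02,.0375):
  for u in(.03,.045,.064): print(x,u,[f(p+g*ey*.09+ex*x+[0,0,u]) for g in(-1,1)])
```

```text
tip [378. 456.]
0 0.03 [array([189., 442.]), array([559., 374.])]
0 0.045 [array([187., 417.]), array([561., 350.])]
0 0.064 [array([185., 384.]), array([563., 317.])]
0.02 0.03 [array([198., 469.]), array([573., 400.])]
0.02 0.045 [array([196., 444.]), array([575., 375.])]
0.02 0.064 [array([194., 411.]), array([577., 343.])]
0.0375 0.03 [array([206., 494.]), array([586., 423.])]
0.0375 0.045 [array([204., 468.]), array([588., 398.])]
0.0375 0.064 [array([202., 436.]), array([590., 365.])]
```

The brackets match the known body edge, 64 mm behind the tip, so there is enough clearance. Next is the slow approach.

```bash
python3 -m pendant '[0,0,0,0.05,0,0,0, 0,0,0,0.1,0,0,0, 0,0,0,0.15,0,0,0, 0,0,0,0.2,0,0,0, 0,0,0,0.23,0,0,0, 0,0,0,0.25,0,0,0, 0,0,0,0.25,0,0,0]'; python3 -m pendant '[0,0,0,0.01,0,0,0, 0,0,0,0.02,0,0,0, 0,0,0,0.03,0,0,0, 0,0,0,0.03,0,0,0]'; python3 -m pendant '[0,0,0,0.01,0,0,0, 0,0,0,0.02,0,0,0, 0,0,0,0.03,0,0,0, 0,0,0,0.03,0,0,0]'; python3 go.py .6384 .0283 .08
```

```text
clock: 14.15
tool_pos: [0.6243, 0.0264, 0.1134]
eef_rot: [-0.074, 0.997, 0.0, -0.0]
contact_force: [0.3, -0.8, -0.3]
opening: 0.007
finger_force: 0.0
clock: 14.55
tool_pos: [0.6245, 0.0264, 0.1093]
eef_rot: [-0.074, 0.997, 0.0, -0.0]
contact_force: [0.0, 0.4, -0.4]
opening: 0.007
finger_force: 0.0
clock: 14.95
tool_pos: [0.6247, 0.0265, 0.1049]
eef_rot: [-0.074, 0.997, 0.0, 0.0]
contact_force: [-0.2, 1.1, 1.5]
opening: 0.006
finger_force: 0.7
shift [-0.092 -0.001  0.166] turn [0. 0. 0.] F [-0.15  1.13  1.5 ] q [ 0.05  0.87 -0.31  1.67  0.39  0.66  1.26]
```

```bash
python3 -m pendant '[0,-0.009,0,0.016,0,0,0, 0,-0.018,0,0.032,0,0,0, 0,-0.027,0,0.048,0,0,0, 0,-0.036,0,0.064,0,0,0, 0,-0.045,0,0.08,0,0,0, 0,-0.045,0,0.08,0,0,0]'; python3 -m pendant '[0,-0.009,0,0.016,0,0,0, 0,-0.018,0,0.032,0,0,0, 0,-0.027,0,0.048,0,0,0, 0,-0.036,0,0.064,0,0,0, 0,-0.045,0,0.08,0,0,0, 0,-0.045,0,0.08,0,0,0]'
python3 - <<'E'
from h import *
s=snap("top"); save(s,"d5.png",(160,100,360,250))
p=st()["tool_pos"]; print(p)
lx=(p[0]-.6839)*.989+(p[1]-.035)*.146
for e in(.009,.006):
  D=-(lx+e); print(lx,[np.arctan2(.135+o-p[2],D)-np.pi/6 for o in(0,.0023)])
E
```

```text
clock: 15.55
tool_pos: [0.631, 0.0274, 0.0924]
eef_rot: [-0.074, 0.997, -0.0, -0.0]
contact_force: [0.3, 0.6, 3.3]
opening: 0.001
finger_force: 1.2
clock: 16.15
tool_pos: [0.6377, 0.0283, 0.0804]
eef_rot: [-0.074, 0.997, -0.0, -0.0]
contact_force: [-2.6, -0.8, 3.2]
opening: 0.007
finger_force: 1.6
[0.63754123 0.0283205  0.08055113]
-0.046824034525685704 [np.float64(0.44005724679038627), np.float64(0.4592991912852247)]
-0.046824034525685704 [np.float64(0.4038447571369551), np.float64(0.4235825518204712)]
```

View pics/d5.png

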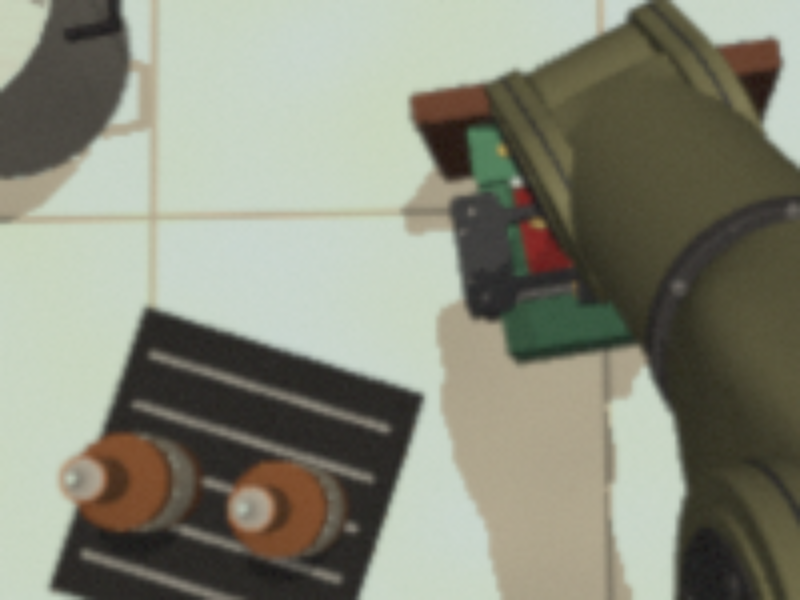

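The picture shows both bottles upright on the mat, and the flap is being held in at an estimated 0.40–0.46 rad. I'll push a little further to get a clear margin over 0.4, aiming for about 0.5 rad.

```bash
python3 -m pendant '[0,-0.01,0,0.012,0,0,0, 0,-0.02,0,0.024,0,0,0, 0,-0.027,0,0.036,0,0,0, 0,-0.027,0,0.036,0,0,0, 0,-0.027,0,0.036,0,0,0]'
python3 - <<'E'
from h import *
p=st()["tool_pos"]; print(p)
lx=(p[0]-.6839)*.989+(p[1]-.035)*.146
for e in(.009,.006):
  D=-(lx+e); print(lx,[np.arctan2(.135+o-p[2],D)-np.pi/6 for o in(0,.0023)])
E
```

```text
clock: 16.7
tool_pos: [0.6416, 0.029, 0.0753]
eef_rot: [-0.074, 0.997, -0.0, -0.0]
contact_force: [-1.6, -0.7, 4.4]
opening: 0.003
finger_force: 1.8
[0.64159587 0.02895177 0.07530065]
-0.04272182369491537 [np.float64(0.5330164984943272), np.float64(0.5490449870209283)]
-0.04272182369491537 [np.float64(0.4957398543828787), np.float64(0.5124637057632574)]
```

The force is about 4.7 N, which fits 0.5 rad. Next I'll bring it back slowly along the same path.

```bash
python3 -m pendant '[0,0.01,0,-0.014,0,0,0, 0,0.019,0,-0.026,0,0,0, 0,0.027,0,-0.036,0,0,0, 0,0.036,0,-0.052,0,0,0, 0,0.045,0,-0.068,0,0,0, 0,0.054,0,-0.084,0,0,0, 0,0.063,0,-0.1,0,0,0, 0,0.072,0,-0.116,0,0,0, 0,0.081,0,-0.132,0,0,0, 0,0.09,0,-0.148,0,0,0, 0,0.09,0,-0.148,0,0,0]'; python3 -m pendant '[0,0.009,0,-0.012,0,0,0, 0,0.018,0,-0.024,0,0,0, 0,0.027,0,-0.036,0,0,0, 0,0.027,0,-0.046,0,0,0, 0,0.027,0,-0.056,0,0,0, 0,0.027,0,-0.066,0,0,0, 0,0.027,0,-0.076,0,0,0, 0,0.027,0,-0.086,0,0,0, 0,0.027,0,-0.096,0,0,0, 0,0.027,0,-0.11,0,0,0, 0,0.027,0,-0.11,0,0,0]'; python3 -m pendant '[0,0,0,-0.1,0,0,0, 0,0,0,-0.25,0,0,0, 0,0,0,-0.45,0,0,0, 0,0,0,-0.65,0,0,0, 0,0,0,-0.8,0,0,0, 0,0,0,-0.8,0,0,0]';python3 -m pendant '[0,0.3,0,0,0,0,0, 0,0.6,0,0,0,0,0, 0,0.9,0,0,0,0,0, 0,0.9,0,0,0,0,0, 0,0.9,0,0,0,0,0, 0,0.9,0,0,0,0,0]';  python3 - <<'E'
from h import *
s=snap("scene"); save(s,"d6.png",(200,110,470,290)); print(st()["contact_force"])
t=snap("top")
cv2.imwrite("pics/t6.png",t["img"])
im=cv2.cvtColor(t["img"],cv2.COLOR_RGB2HSV)
print([onz(t,(160+x/4,100+y/4),.168+.008).round(3) for x,y in((252,508),(72,478))])
E
```

```text
clock: 17.8
tool_pos: [0.6289, 0.0271, 0.0983]
eef_rot: [-0.074, 0.997, 0.0, 0.001]
contact_force: [-1.7, -0.9, 1.2]
opening: 0.002
finger_force: 1.1
clock: 18.9
tool_pos: [0.6249, 0.0265, 0.1145]
eef_rot: [-0.074, 0.997, 0.0, 0.0]
contact_force: [0.1, 0.4, 0.7]
opening: 0.005
finger_force: 0.0
clock: 19.5
tool_pos: [0.6268, 0.027, 0.2387]
eef_rot: [-0.073, 0.997, 0.0, 0.004]
contact_force: [0.5, -0.2, 0.1]
opening: 0.003
finger_force: 0.0
clock: 20.1
tool_pos: [0.4926, 0.007, 0.2344]
eef_rot: [-0.074, 0.997, 0.0, 0.001]
contact_force: [0.5, -0.5, 0.4]
opening: 0.007
finger_force: 0.0
[ 0.62515822 -0.54303673  1.08711013]
[array([0.485, 0.238, 0.176]), array([0.504, 0.34 , 0.176])]
```

View pics/d6.png

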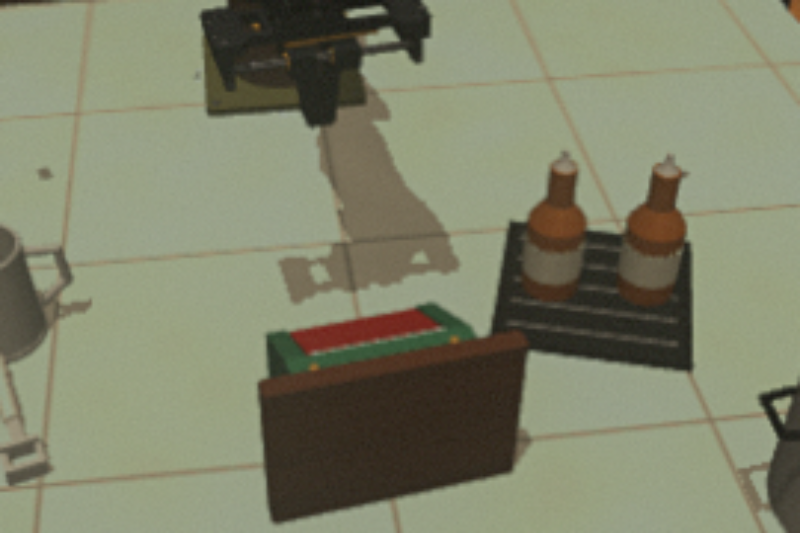

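The final picture shows the flap shut (red flush at (365,330)), both bottles upright on the mat at (555,230) and (652,230), the tankard and opener where they were, and the robot clear. I'll hand it in.

```bash
python3 -c "
from plant import r
print(r.finish_job())"
```

```text
the job is handed in; nothing more can be done
None
```

I moved the bottle onto the mat beside the other one and pushed the flap in to about 0.5 rad (about 5 N), then eased it shut; the job is handed in, but no verdict came back. The grip read 12 N per pad, under your 15 N limit per finger but about 24 N if both fingers count together.

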